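Refit the loose guard cover on the screw drive

ROBOT

A 6-joint arm with a two-finger parallel gripper is mounted at the origin on the work surface. World frame = base frame: x ahead of the robot, y to its left, z up, the work surface at z = 0. Lengths are in m, angles in rad, forces in N, time in s.
With the tool pointing down it reaches from about 0.35 to 0.775 m from the base axis. Payload 7.3 kg.
Tool frame: the origin (TCP) lies at the very end of the fingers, on their centre line; the grasp point (between the pads) lies 19 mm behind it; z points along the fingers, y is the line along which they close (so a half turn about z gives the same grasp; the last joint's range is limited). The gripper opens to 92 mm and grips with 3 to 60 N. Pads are 19 mm wide; open, the fingers measure 130 mm over their backs; the gripper's body (75 mm by 190 mm) begins 47 mm behind the grasp point.
Start: joints at [-1.334, 0.342, 1.524, -0, 1.275, -0.146], TCP at [0.196, -0.487, 0.227] pointing down, gripper open.
Joint ranges: [-2.53, 2.53], [-0.77, 2.02], [0.04, 2.7], [-1, 4.14], [0.28, 2.66], [-3.11, 3.11]. Speed limits (rad/s): [2.57, 2.57, 3.14, 3.14, 3.14, 3.14].

INTERFACE

Orientations are given as [roll, pitch, yaw] about the fixed x, y, z axes, in that order (R = Rz(yaw) Ry(pitch) Rx(roll)).
In Python, from cell import robot gives the robot as it stands. The module is installed in compiled form; this text tells all that it offers.
- The arm moves only by the tool arm_command, never from a script. Its argument "moves" is a list of rows, each a list of 3 entries, a list of its own where there are three numbers: the shift along the tool's x, y, z in m, then the turn, a rotation vector about the tool's x, y, z in rad, then the finger opening in m, from 0 to 0.0918. In form: [[[dx, dy, dz], [ax, ay, az], claw], ...]. A call has exactly 5 rows; each row is the pose to reach, as a shift and turn from the pose commanded when the call began, along the tool's axes at that moment; what a row does not reach only later rows make up. A row lasts 1/10 s, in which the tool goes at most 50 mm and 8.59 degrees, less where a joint would pass 70% of its speed; a pose out of reach is approached as far as the arm can. A call with a gripper value outside its range is refused whole. The fingers move at their own pace and stop on an object; "squeeze" is the grip in N (left out, the last holds). Time passes only in rows, so rows that repeat a pose let the fingers close, or fill a call up. It gives the time, the measured TCP pose, the force, the opening and the grip force at its end, in the units of the state.
- robot.observe(): the state, without advancing time (a new reading comes with each control period).
- robot.read_camera(name): name is "scene" or "top" or "wrist"; returns the picture (384x512x3 uint8, red, green, blue); there is no depth.
- robot.camera_model(name): a dict with "fx", "fy", "cx", "cy" (pixels), "k1" (the pictures are not rectified: a ray, as slopes to the right and down, at radius r is drawn at 1 + k1 r^2 times it, then the intrinsics apply), "R" (3x3) and "t" (3): a world point X has camera coordinates R X + t. Camera axes: x right, y down, z forward; pixel columns grow to the right and rows downward; lengths in m; the calibration is good to about 2 mm. A picture is of the moment at which its call begins: read the wrist's pose just before it. camera_model takes no time and is no camera call; for the wrist camera it gives the pose at the moment of the call.
- robot.hand_in(): hands the job in; it is judged then, once.
The state is a dict: "time": time; "qpos": joint angles; "qvel": joint speeds; "joint_efforts": joint torques, N m; "tool_pos": TCP position; "tool_rot": TCP orientation; "contact_force": force on the tool from outside, world axes, zero at the start; "torque": the same for the moment, N m; "opening": finger opening in m; "grip_force": force on a finger pad.
Only numpy, scipy, OpenCV 4.12 (cv2) and the standard library are available. Lean on these libraries where they do the work, as an engineer would, in place of code of your own. Each camera call takes 0.05 s, during which the arm holds its last target. There are 200 camera calls.

TASK

The loose guard cover lies on the low finishing block, held in by the block's fence and back stop, too thin to pick up there. Press it gently and slide it out over the block's open end, short of tipping, until that end hangs well clear; then grip the overhanging part by its two long sides, carry it to the screw drive and lower it into the gap between the two fitted covers, so that its hook drops behind the same side wall as theirs and it lies flat and in line with them. Let go of it and leave the other loose things where they are.

Things in the scene. Friction and masses are not known exactly. Their poses are not given: they have to be found in the camera images.
- cover_mid (a point): Loose guard cover, bent 3 mm aluminium, about 80 g: flat sheet 120 mm long (x), 56 wide (y), 3 thick (z up), with a hook: a 3 mm flange turned down along all its +y long edge, to 18 mm below the sheet's underside, outer face flush with the sheet's edge. This point: centre of the sheet, half-way up. It starts flat on the block, x and y along the block's, with 2 to 3 mm of play sideways.
- cover_hook (a point): Centre of the loose cover's hook (the turned-down flange): 26.5 mm to +y of cover_mid and 10.5 mm below it; same axes as cover_mid. At the start the hook hangs down outside the block's +y side face.
- cover_end (a point): Middle of the loose cover's leading end, 60 mm to -x of cover_mid; same axes. This is the end to slide out over the block's open end.
- block: Finishing block, fixed, dark steel; origin on the table under the middle of its top. The top, 55 mm above the table, runs from x = -68 mm (open end, sheer drop) to +68, where a back stop rises 10 mm; in y from -31 mm, where a fence 29 mm wide rises 10 mm along its whole length, to +23, a sheer side face. The cover's middle starts 0 to 6 mm to +x of the origin.
- block_edge (a point): Middle of the block's open edge: x = -68 mm, y = 0, at the height of its top; same axes as the block. The cover is slid towards -x over it and tips once its middle has passed it. Metal slides on the block with a friction coefficient of about 0.3; fingertips hold the cover clearly better.
- drive: Screw drive, fixed: grey U-channel along its x, open on top, 44 mm wide outside, two side walls 3 mm thick, tops 60 mm above the table. Two short fitted covers of the loose one's section sit on it (sheets y -28 to +28, z 60 to 63 mm; hooks outside the +y wall), leaving a gap 134 mm long. Origin on the table under the gap's middle. A 66 mm tall motor at its +x end; room for fingers beside both walls.
- drive_gap (a point): Middle of the gap in the drive's guard, at the height of the wall tops (60 mm); same axes as the drive. The loose cover belongs here: its x along the drive's x, its middle over this point, its hook on the +y side outside that wall (outer face at y = +22 mm), its sheet resting on both wall tops. It has 3 mm of play towards -y and 6 mm towards +y.
- tape_measure: Bystander: yellow tape measure, 62 x 36 mm, 62 mm tall; leave it alone.
- screwdriver: Bystander: screwdriver lying on the table; leave it alone.
- screw_jar: Bystander: clear screw jar, 56 mm across, 70 mm tall; leave it alone.
- spanner: Bystander: steel open-end spanner lying on the table; leave it alone.
- marker: Bystander: black marker pen, 120 mm long, lying on the table; leave it alone.
Not all that is in view belongs to the job. There is more than one size of the part that bears cover_mid; the job needs the largest.

How it is judged:
On the way, in this order (a step that is already met when the one before it is completed fails the run):
1. the cover has been slid out so that at least 25 mm of it hangs over the block's open end, still lying flat on the block's top (x of cover_end in the frame of block below -0.093 m and z of cover_mid in the frame of block between 0.052 and 0.061 m and y of cover_mid in the frame of block between -0.01 and 0.01 m and angle between cover_mid's own z axis and vertical below 0.1 rad), for 0.2 s.
2. the cover has been lifted clear, its middle at least 18 mm above where it lay (z of cover_mid in the frame of block above 0.075 m), for 0.1 s.
At the end, for the whole second after the job is handed in: Loose cover in the drive's gap, released: middle within 10 mm of the gap's middle along the drive, sheet at wall-top height within 3 mm, flat within 0.05 rad, in line within 0.1 rad, hook outside the +y wall (its centre 22 to 36 mm from the centre line) (x of cover_mid in the frame of drive between -0.01 and 0.01 m and z of cover_mid in the frame of drive between 0.0585 and 0.0645 m and y of cover_hook in the frame of drive between 0.022 and 0.036 m and angle between cover_mid's own z axis and vertical below 0.05 rad and angle between the x axis of cover_mid and the x axis of drive, either way round below 0.1 rad); the robot touches nothing.
It fails at once if the cover is pressed against the block with more than 45 N (contact force between cover and block above 45 N).
It fails at once if another loose thing is moved by more than 30 mm (distance of any of tape_measure, screwdriver, screw_jar, spanner, marker from where it was at the start of the episode above 0.03 m).
It also fails if it takes over 61 s, if anything falls off the work surface, if the arm or the gripper's body presses on something with over 40 N, if the wrist force passes 120 N, or if a joint passes its speed limit or range.

## Working session

There is one attempt and no reset: what is moved stays moved. The work goes in short steps, Python scripts to look and compute and a tool call to move; the robot and the scene stay as the last step left them, time stands still between calls to the robot, and variables do not carry over. Pictures are saved under pics/ and viewed, at most 10 in all, crops included, and the job is handed in when it is done.

Besides the shell and the picture viewer there is one more tool, called by a JSON object that holds its "fn" and its "kwargs", one argument or row to a line. arm_command: Moves the arm, as the interface text tells. Its arguments: {"type":"object","properties":{"moves":{"type":"array"},"squeeze":{"type":"number"}},"required":["moves"]}

```bash
mkdir -p pics; cat > h.py <<'E'
import numpy as np, cv2
from cell import robot
def snap(name,f):
    m=robot.camera_model(name); im=robot.read_camera(name); cv2.imwrite('pics/'+f,im[:,:,::-1]); return m,im
def ray(m,u,v):
    x=(u-m['cx'])/m['fx'];y=(v-m['cy'])/m['fy'];xd,yd=x,y
    for _ in range(20):
        s=1+m['k1']*(x*x+y*y);x=xd/s;y=yd/s
    R=np.array(m['R']);return -R.T@np.array(m['t']),R.T@np.array([x,y,1])
def at(m,u,v,z):
    c,d=ray(m,u,v);return c+d*(z-c[2])/d[2]
def proj(m,X):
    p=np.array(m['R'])@np.array(X)+np.array(m['t']);x,y=p[0]/p[2],p[1]/p[2];s=1+m['k1']*(x*x+y*y)
    return m['fx']*x*s+m['cx'],m['fy']*y*s+m['cy']
E
python3 - <<'E'
from h import *
o=robot.observe();print({k:np.round(v,3) for k,v in o.items()})
a=snap('top','top0.png')[0];b=snap('scene','scene0.png')[0]
print(a,b)
for n in('top','scene'):
    i=cv2.imread(f'pics/{n}0.png');cv2.imwrite(f'pics/{n}0b.png',cv2.resize(i,(800,600),interpolation=cv2.INTER_CUBIC))
E
```

```text
{'time': np.float64(0.0), 'qpos': array([-1.334,  0.343,  1.525,  0.   ,  1.275, -0.146]), 'qvel': array([ 0.001, -0.   ,  0.001,  0.   , -0.001,  0.001]), 'joint_efforts': array([-1.0000e-03, -4.3125e+01, -2.4422e+01,  7.2000e-02,  5.6000e-02,
       -0.0000e+00]), 'tool_pos': array([ 0.196, -0.487,  0.226]), 'tool_rot': array([-3.14 , -0.   ,  0.383]), 'contact_force': array([ 0.142, -0.102,  0.244]), 'torque': array([ 0.037, -0.004, -0.012]), 'grip_force': np.float64(0.0), 'opening': np.float64(0.091)}
{'fx': 361.4941165274936, 'fy': 361.4941165274936, 'cx': 252.21216201115556, 'cy': 195.56295743054028, 'k1': 0.03926946134042728, 'R': array([[-1.92004841e-02, -9.99815619e-01, -2.64896056e-04],
       [-9.76645833e-01,  1.88122372e-02, -2.14030409e-01],
       [ 2.13995929e-01, -3.85077783e-03, -9.76826962e-01]]), 't': array([0.01590326, 0.58137157, 0.93839469])} {'fx': 365.5139621736117, 'fy': 365.5139621736117, 'cx': 260.4429980928931, 'cy': 191.4923241584756, 'k1': -0.04332950048592994, 'R': array([[ 0.60104773,  0.79906006,  0.01564101],
       [ 0.52974309, -0.38366286, -0.75642255],
       [-0.59842617,  0.46293178, -0.65389624]]), 't': array([-0.35854035, -0.24363888,  1.33920725])}
```

View pics/top0b.png

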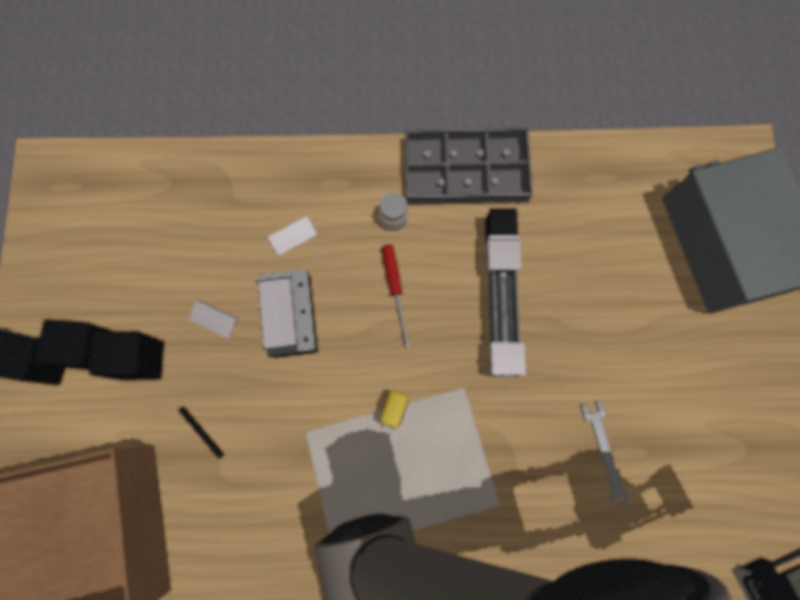

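View pics/scene0b.png

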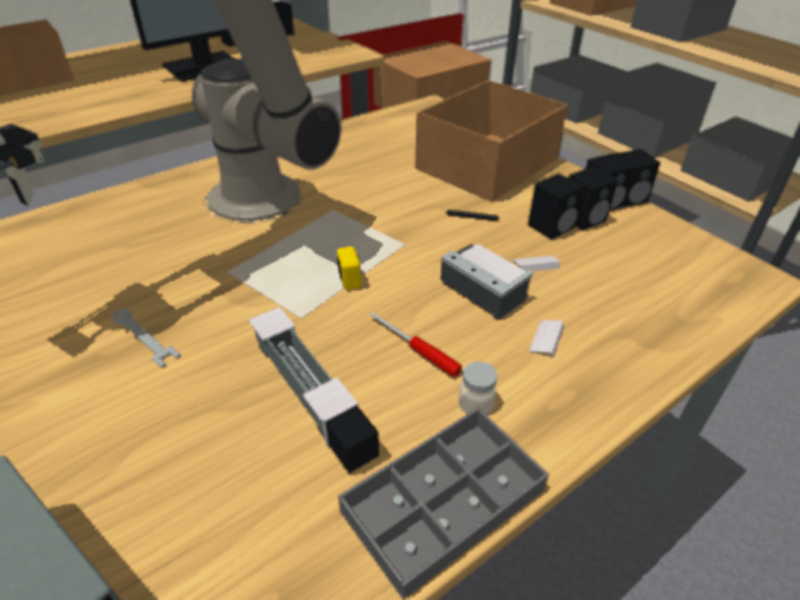

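The top view (800 px scale) shows three loose plates: one on the block at (280,312), and two on the table at (292,235) and (212,318). The one on the block is the largest and lies between fence and back stop, so it fits. The fence is on the right and the open end at the bottom. The drive is at (505,300) with its motor at the top. I'll confirm with an enlarged crop.

```bash
python3 - <<'E'
import cv2,numpy as np
i=cv2.imread('pics/top0.png')
a=i[165:235,160:210];b=i[130:245,300:345]
f=lambda x,s:cv2.resize(x,None,fx=s,fy=s,interpolation=cv2.INTER_CUBIC)
A=f(a,8);B=f(b,5)
c=np.zeros((580,800,3),np.uint8);c[:560,:400]=A;c[:575,450:675]=B
cv2.imwrite('pics/crop.png',c)
E
```

```text
(no output)
```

View pics/crop.png

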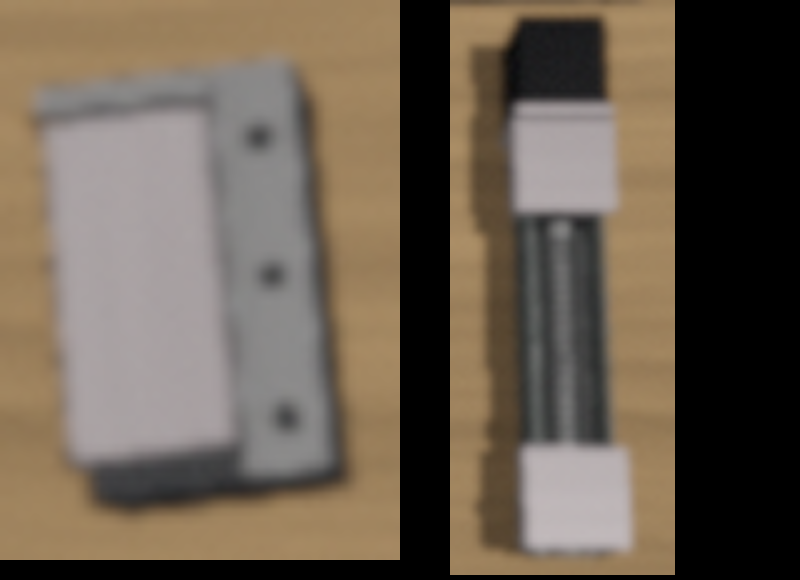

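The crop confirms the cover on the block: corners (47,118), (210,105), (238,447), (73,465), with the fence to its right. The gap in the drive runs from row 211 to row 446.

```bash
python3 - <<'E'
from h import *
m=robot.camera_model('top')
def P(X,Y,s,u0,v0,z): return at(m,u0+(X+.5)/s-.5,v0+(Y+.5)/s-.5,z)
B=lambda X,Y,z:P(X,Y,8,160,165,z)
D=lambda X,Y,z:P(X-450,Y,5,300,130,z)
c=[B(*q,.058) for q in((47,118),(210,105),(238,447),(73,465))]
f=[B(*q,.065) for q in((33,93),(292,60),(338,478),(243,480))]
d=[D(*q,.063) for q in((512,213),(617,210),(628,446),(520,446),(525,550),(632,548))]
pr=lambda n,l:print(n,np.round(l,4).tolist())
pr('cov',c);pr('fence',f);pr('drv',d)
an=lambda a,b:np.arctan2(*(a-b)[1::-1])
print('cover mid',np.mean(c,0),'yaw',an(c[0],c[3]),an(c[1],c[2]),'len',np.linalg.norm(c[0]-c[3]),np.linalg.norm(c[0]-c[1]))
print('fence yaw',an(f[1],f[2]),'len',np.linalg.norm(f[1]-f[2]),np.linalg.norm(f[0]-f[1]),np.linalg.norm(f[2]-f[3]))
print('drv mid',np.mean(d[:4],0),an(d[0],d[4]),an(d[1],d[5]),np.linalg.norm(d[0]-d[3]),np.linalg.norm(d[0]-d[1]))
E
```

```text
cov [[0.634, 0.2472, 0.058], [0.6377, 0.1903, 0.058], [0.5162, 0.1783, 0.058], [0.5112, 0.2344, 0.058]]
fence [[0.6412, 0.2506, 0.065], [0.6515, 0.1607, 0.065], [0.5039, 0.143, 0.065], [0.5039, 0.1752, 0.065]]
drv [[0.6454, -0.1643, 0.063], [0.646, -0.2231, 0.063], [0.5124, -0.2202, 0.063], [0.5135, -0.1615, 0.063], [0.4569, -0.1609, 0.063], [0.457, -0.2184, 0.063]]
cover mid [0.5747707  0.21254374 0.058     ] yaw 0.10386367809329942 0.09855539232735235 len 0.12349225619108498 0.05700272308916729
fence yaw 0.11899239014344942 len 0.14869236856168241 0.09053311719576608 0.032147638025695445
drv mid [ 0.57931198 -0.1922587   0.063     ] -0.017850527821355933 -0.024841275891810618 0.13200150464269333 0.05882575461048606
```

{"fn": "arm_command", "kwargs": {
  "moves": [
    [[0.035, -0.028, 0], [0, 0, 0.056], 0.0],
    [[0.07, -0.056, 0], [0, 0, 0.112], 0.0],
    [[0.105, -0.084, 0], [0, 0, 0.168], 0.0],
    [[0.14, -0.112, 0], [0, 0, 0.224], 0.0],
    [[0.175, -0.14, 0], [0, 0, 0.278], 0.0]
  ],
  "squeeze": 30
}}

```text
time: 0.6
tool_pos: [0.3065, -0.29, 0.2265]
tool_rot: [-3.141, 0.0, 0.102]
contact_force: [0.4, 0.3, -1.2]
opening: 0.0563
grip_force: 0.0
```

{"fn": "arm_command", "kwargs": {
  "moves": [
    [[0.027, -0.038, 0], [0, 0, 0], 0.0],
    [[0.054, -0.076, 0], [0, 0, 0], 0.0],
    [[0.081, -0.114, 0], [0, 0, 0], 0.0],
    [[0.108, -0.152, 0], [0, 0, 0], 0.0],
    [[0.136, -0.189, 0], [0, 0, 0], 0.0]
  ]
}}

```text
time: 1.1
tool_pos: [0.422, -0.0876, 0.2267]
tool_rot: [3.141, 0.0, 0.105]
contact_force: [1.0, -0.8, -0.1]
opening: 0.0162
grip_force: 0.0
```

{"fn": "arm_command", "kwargs": {
  "moves": [
    [[0.027, -0.038, 0], [0, 0, 0], 0.0],
    [[0.054, -0.076, 0], [0, 0, 0], 0.0],
    [[0.081, -0.114, 0], [0, 0, 0], 0.0],
    [[0.108, -0.152, 0], [0, 0, 0], 0.0],
    [[0.136, -0.189, 0], [0, 0, 0], 0.0]
  ]
}}

```text
time: 1.6
tool_pos: [0.5375, 0.1146, 0.2264]
tool_rot: [3.141, 0.001, 0.105]
contact_force: [0.8, -0.7, 1.0]
opening: 0.0005
grip_force: 0.0
```

{"fn": "arm_command", "kwargs": {
  "moves": [
    [[0.02, -0.03, 0], [0, 0, 0], 0.0],
    [[0.045, -0.062, 0], [0, 0, 0], 0.0],
    [[0.068, -0.0935, 0.01], [0, 0, 0], 0.0],
    [[0.068, -0.0935, 0.05], [0, 0, 0], 0.0],
    [[0.068, -0.0935, 0.08], [0, 0, 0], 0.0]
  ]
}}

```text
time: 2.1
tool_pos: [0.5945, 0.2139, 0.1441]
tool_rot: [3.141, 0.002, 0.107]
contact_force: [-1.1, -1.2, 0.7]
opening: 0.0003
grip_force: 0.0
```

```bash
python3 - <<'E'
from h import *
m,i=snap('wrist','w1.png');print(robot.observe()['tool_pos'])
for X in((.634,.2472,.0595),(.6377,.1903,.0595),(.5162,.1783,.0595),(.5112,.2344,.0595)):
    print(np.round(proj(m,X)))
E
```

```text
[0.59153415 0.21263026 0.1386334 ]
[221. 138.]
[301. 141.]
[295. 294.]
[225. 292.]
```

View pics/w1.png

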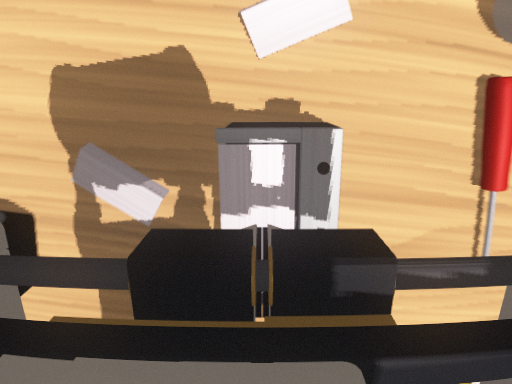

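The wrist view shows the cover's stop-side edge from (219,140) to (299,140), within 2 px of my prediction. Descending to press.

{"fn": "arm_command", "kwargs": {
  "moves": [
    [[0.002, 0, 0.03], [0, 0, 0], 0.0],
    [[0.002, 0, 0.05], [0, 0, 0], 0.0],
    [[0.002, 0, 0.065], [0, 0, 0], 0.0],
    [[0.002, 0, 0.073], [0, 0, 0], 0.0],
    [[0.002, 0, 0.073], [0, 0, 0], 0.0]
  ],
  "squeeze": 10
}}

```text
time: 2.65
tool_pos: [0.5965, 0.2126, 0.073]
tool_rot: [3.141, 0.002, 0.105]
contact_force: [-0.5, -0.1, -0.5]
opening: 0.0007
grip_force: 0.0
```

{"fn": "arm_command", "kwargs": {
  "moves": [
    [[0, 0, 0.006], [0, 0, 0], 0.0],
    [[0, 0, 0.01], [0, 0, 0], 0.0],
    [[0, 0, 0.012], [0, 0, 0], 0.0],
    [[0, 0, 0.013], [0, 0, 0], 0.0],
    [[0, 0, 0.013], [0, 0, 0], 0.0]
  ]
}}

```text
time: 3.15
tool_pos: [0.597, 0.2129, 0.0608]
tool_rot: [3.142, -0.0, 0.105]
contact_force: [0.6, -0.2, 0.1]
opening: 0.0006
grip_force: 0.0
```

{"fn": "arm_command", "kwargs": {
  "moves": [
    [[0, 0, 0.0005], [0, 0, 0], 0.0],
    [[0, 0, 0.001], [0, 0, 0], 0.0],
    [[0, 0, 0.0015], [0, 0, 0], 0.0],
    [[0, 0, 0.002], [0, 0, 0], 0.0],
    [[0, 0, 0.002], [0, 0, 0], 0.0]
  ]
}}

```text
time: 3.65
tool_pos: [0.5969, 0.2129, 0.0586]
tool_rot: [3.141, 0.0, 0.105]
contact_force: [0.4, -0.2, -0.7]
opening: 0.0005
grip_force: 0.0
```

{"fn": "arm_command", "kwargs": {
  "moves": [
    [[0, 0, 0.0004], [0, 0, 0], 0.0],
    [[0, 0, 0.0008], [0, 0, 0], 0.0],
    [[0, 0, 0.0012], [0, 0, 0], 0.0],
    [[0, 0, 0.0015], [0, 0, 0], 0.0],
    [[0, 0, 0.0015], [0, 0, 0], 0.0]
  ]
}}

```text
time: 4.15
tool_pos: [0.5971, 0.213, 0.0583]
tool_rot: [3.142, -0.001, 0.105]
contact_force: [-2.0, 0.2, 6.9]
opening: 0.0002
grip_force: 3.6
```

{"fn": "arm_command", "kwargs": {
  "moves": [
    [[0, 0, 0.0006], [0, 0, 0], 0.0],
    [[-0.004, 0, 0.0006], [0, 0, 0], 0.0],
    [[-0.008, 0, 0.0006], [0, 0, 0], 0.0],
    [[-0.012, 0, 0.0006], [0, 0, 0], 0.0],
    [[-0.016, 0, 0.0006], [0, 0, 0], 0.0]
  ]
}}

```text
time: 4.65
tool_pos: [0.583, 0.2115, 0.0583]
tool_rot: [-3.141, -0.005, 0.105]
contact_force: [1.8, -0.3, 6.8]
opening: 0.0007
grip_force: 3.2
```

{"fn": "arm_command", "kwargs": {
  "moves": [
    [[-0.004, 0, 0.0002], [0, 0, 0], 0.0],
    [[-0.008, 0, 0.0002], [0, 0, 0], 0.0],
    [[-0.012, 0, 0.0002], [0, 0, 0], 0.0],
    [[-0.016, 0, 0.0002], [0, 0, 0], 0.0],
    [[-0.02, 0, 0.0002], [0, 0, 0], 0.0]
  ]
}}

```text
time: 5.15
tool_pos: [0.5634, 0.2095, 0.0583]
tool_rot: [-3.141, -0.006, 0.105]
contact_force: [2.3, 0.6, 8.0]
opening: 0.0007
grip_force: 3.7
```

```bash
python3 - <<'E'
from h import *
m,i=snap('top','top1.png')
cv2.imwrite('pics/top1c.png',cv2.resize(i[160:250,150:230,::-1],None,fx=6,fy=6,interpolation=cv2.INTER_CUBIC))
E
```

```text
(no output)
```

View pics/top1c.png

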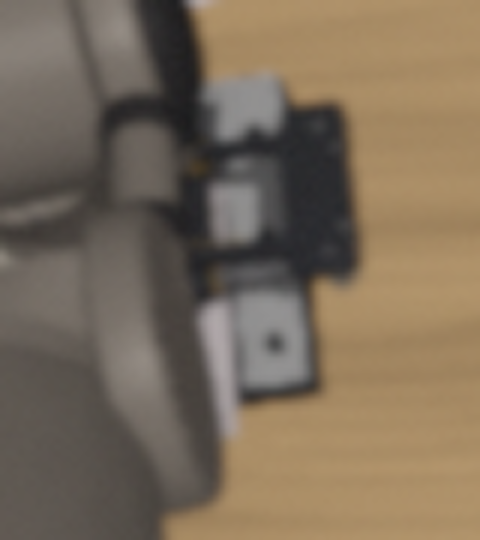

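The top view shows the cover's end corner at (238,437), beyond the fence end at row ~395, so the overhang is about 20 mm. Sliding about 20 mm more.

{"fn": "arm_command", "kwargs": {
  "moves": [
    [[-0.004, 0, 0.0], [0, 0, 0], 0.0],
    [[-0.008, 0, 0.0], [0, 0, 0], 0.0],
    [[-0.012, 0, 0.0], [0, 0, 0], 0.0],
    [[-0.016, 0, 0.0], [0, 0, 0], 0.0],
    [[-0.02, 0, 0.0], [0, 0, 0], 0.0]
  ]
}}

```text
time: 5.7
tool_pos: [0.5436, 0.2075, 0.0583]
tool_rot: [-3.141, -0.006, 0.105]
contact_force: [3.2, -0.4, 8.1]
opening: 0.0008
grip_force: 3.8
```

{"fn": "arm_command", "kwargs": {
  "moves": [
    [[0, 0, 0.0], [0, 0, 0], 0.0],
    [[0, 0, 0.0], [0, 0, 0], 0.0],
    [[0, 0, 0.0], [0, 0, 0], 0.0],
    [[0, 0, -0.001], [0, 0, 0], 0.0],
    [[0, 0, -0.005], [0, 0, 0], 0.0]
  ]
}}

```text
time: 6.2
tool_pos: [0.5409, 0.207, 0.0612]
tool_rot: [3.141, 0.001, 0.105]
contact_force: [-0.4, -0.6, 0.2]
opening: 0.0007
grip_force: 0.0
```

{"fn": "arm_command", "kwargs": {
  "moves": [
    [[0, 0, -0.02], [0, 0, 0], 0.05],
    [[0, 0, -0.05], [0, 0, 0], 0.09],
    [[-0.03, 0, -0.09], [0, 0, 0], 0.09],
    [[-0.07, 0, -0.11], [0, 0, 0], 0.09],
    [[-0.11, 0, -0.12], [0, 0, 0], 0.09]
  ]
}}

```text
time: 6.7
tool_pos: [0.4314, 0.1955, 0.1831]
tool_rot: [-3.141, -0.003, 0.104]
contact_force: [0.2, -0.2, 0.5]
opening: 0.0359
grip_force: 0.0
```

```bash
python3 - <<'E'
from h import *
o=robot.observe();print(o['tool_pos'],o['tool_rot'])
m,i=snap('wrist','w2.png')
np.save('w2.npy',m,allow_pickle=True)
cv2.imwrite('pics/w2b.png',cv2.resize(i[:,:,::-1],(800,600),interpolation=cv2.INTER_CUBIC))
E
```

```text
[0.43136998 0.19551773 0.18312089] [-3.14115576e+00 -2.78577188e-03  1.04460091e-01]
```

View pics/w2b.png

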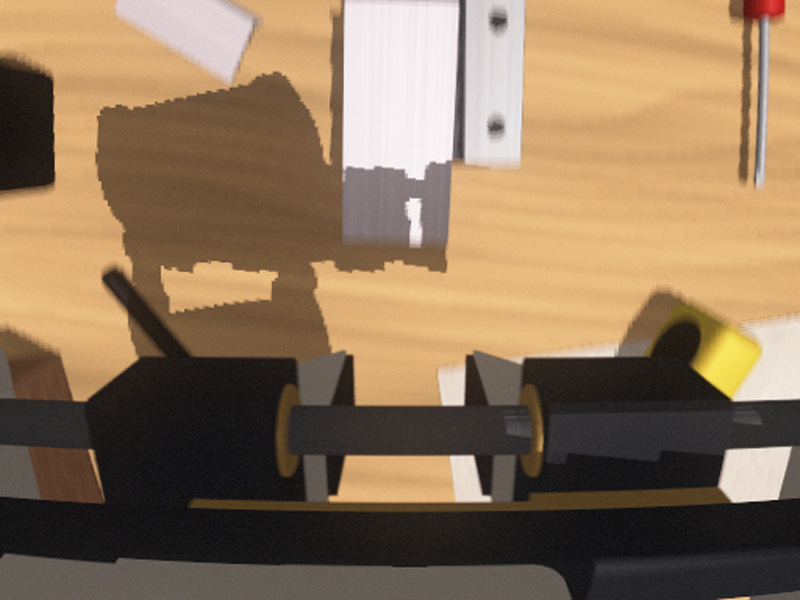

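The wrist view shows the overhanging end with corners (343,243) and (447,247), and the fence's end at (463,160)–(520,164). The cover is still flat.

```bash
python3 - <<'E'
from h import *
m=np.load('w2.npy',allow_pickle=True).item()
q=lambda X,Y,z:np.round(at(m,(X+.5)*.64-.5,(Y+.5)*.64-.5,z),4)
a,b=q(343,243,.058),q(447,247,.058);print(a,b,(a+b)/2,np.linalg.norm(a-b))
print(q(344,10,.058),q(460,10,.058))
f=q(463,160,.065),q(520,165,.065);print(f)
e=(a+b)/2;ex=np.array([.9945,.1048,0]);print('overhang',(f[0]-e)@ex,(f[1]-e)@ex)
print(robot.observe()['tool_pos'],robot.observe()['opening'])
E
```

```text
[0.4518 0.2332 0.058 ] [0.4554 0.1778 0.058 ] [0.4536 0.2055 0.058 ] 0.05551684429071953
[0.5678 0.2421 0.058 ] [0.5736 0.1853 0.058 ]
(array([0.5013, 0.1757, 0.065 ]), array([0.5021, 0.1467, 0.065 ]))
overhang 0.04431460999999997 0.04207100999999999
[0.42477227 0.19495862 0.18317179] 0.03992579891570276
```

{"fn": "arm_command", "kwargs": {
  "moves": [
    [[0, 0, 0], [0, 0, 0], 0.0918],
    [[0, 0, 0], [0, 0, 0], 0.0918],
    [[0, 0, 0], [0, 0, 0], 0.0918],
    [[0, 0, 0], [0, 0, 0], 0.0918],
    [[0, 0, 0], [0, 0, 0], 0.0918]
  ]
}}

```text
time: 7.25
tool_pos: [0.4323, 0.1955, 0.1808]
tool_rot: [3.141, 0.001, 0.104]
contact_force: [-0.1, -0.0, -0.5]
opening: 0.0798
grip_force: 0.0
```

```bash
python3 - <<'E'
from h import *
o=robot.observe();print(o['tool_pos'],o['tool_rot'],o['opening'])
m,i=snap('wrist','w3.png')
np.save('w3.npy',m,allow_pickle=True)
cv2.imwrite('pics/w3b.png',cv2.resize(i[0:180,190:360,::-1],None,fx=4,fy=3.333,interpolation=cv2.INTER_CUBIC)) if 0 else cv2.imwrite('pics/w3b.png',cv2.resize(i[0:180,190:390,::-1],None,fx=3,fy=3,interpolation=cv2.INTER_CUBIC))
E
```

```text
[0.43227559 0.19546195 0.18077636] [3.14130481e+00 1.00357558e-03 1.04498271e-01] 0.07979717345657743
```

View pics/w3b.png

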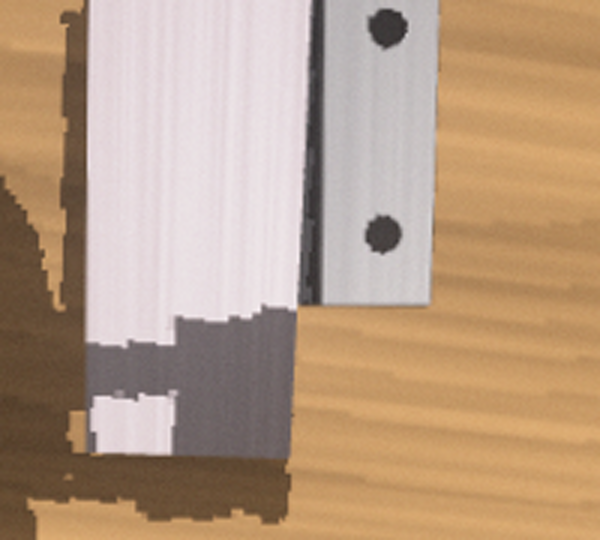

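Now static. The end corners are at (87,453) and (290,457), and the fence end is at (322,303)–(431,305).

```bash
python3 - <<'E'
from h import *
m=np.load('w3.npy',allow_pickle=True).item()
q=lambda X,Y,z:at(m,190+(X+.5)/3-.5,(Y+.5)/3-.5,z)
a,b=q(87,453,.058),q(290,457,.058);print(a,b,(a+b)/2,np.linalg.norm(a-b))
an=lambda p,r:np.arctan2(p[1]-r[1],p[0]-r[0])
print('yaw',an(q(89,5,.058),a),an(q(309,5,.058),b),an(q(440,5,.065),q(431,305,.065)))
print(q(322,303,.065),q(431,305,.065))
print(proj(m,[.4323,.1955,.1808]),proj(m,[.4323,.1955,.0]))
E
```

```text
[0.45654947 0.2336096  0.058     ] [0.46120362 0.17809187 0.058     ] [0.45887654 0.20585074 0.058     ] 0.05571247157351763
yaw 0.07573508293792998 0.07637546945218422 0.10958039206467009
[0.50307622 0.17528887 0.065     ] [0.50576163 0.14699184 0.065     ]
(np.float64(261.6103214030418), np.float64(243.50026906697997)) (np.float64(261.65947197263347), np.float64(169.7449190284512))
```

{"fn": "arm_command", "kwargs": {
  "moves": [
    [[0.024, -0.004, 0.02], [0, 0, 0.0265], 0.0918],
    [[0.0475, -0.007, 0.05], [0, 0, 0.0265], 0.0918],
    [[0.0475, -0.007, 0.08], [0, 0, 0.0265], 0.0918],
    [[0.0475, -0.007, 0.1], [0, 0, 0.0265], 0.0918],
    [[0.0475, -0.007, 0.1], [0, 0, 0.0265], 0.0918]
  ]
}}

```text
time: 7.8
tool_pos: [0.4766, 0.2068, 0.0784]
tool_rot: [3.14, 0.006, 0.078]
contact_force: [-1.4, 0.7, 0.1]
opening: 0.0918
grip_force: 0.0
```

{"fn": "arm_command", "kwargs": {
  "moves": [
    [[0, 0, 0.01], [0, 0, 0], 0.0918],
    [[0, 0, 0.02], [0, 0, 0], 0.0918],
    [[0, 0, 0.03], [0, 0, 0], 0.0918],
    [[0, 0, 0.042], [0, 0, 0], 0.0918],
    [[0, 0, 0.042], [0, 0, 0], 0.0918]
  ]
}}

```text
time: 8.3
tool_pos: [0.4773, 0.2072, 0.0379]
tool_rot: [3.141, 0.003, 0.078]
contact_force: [0.4, -0.7, -0.7]
opening: 0.0914
grip_force: 0.0
```

{"fn": "arm_command", "kwargs": {
  "moves": [
    [[0, 0, 0], [0, 0, 0], 0.062],
    [[0, 0, 0], [0, 0, 0], 0.062],
    [[0, 0, 0], [0, 0, 0], 0.058],
    [[0, 0, 0], [0, 0, 0], 0.054],
    [[0, 0, 0], [0, 0, 0], 0.05]
  ],
  "squeeze": 6
}}

```text
time: 8.8
tool_pos: [0.4785, 0.2075, 0.0396]
tool_rot: [-3.142, -0.001, 0.078]
contact_force: [-0.5, 0.0, -0.4]
opening: 0.0563
grip_force: 0.0
```

{"fn": "arm_command", "kwargs": {
  "moves": [
    [[0, 0, 0], [0, 0, 0], 0.05],
    [[0, 0, 0], [0, 0, 0], 0.05],
    [[0, 0, 0], [0, 0, 0], 0.05],
    [[0, 0, 0], [0, 0, 0], 0.05],
    [[0, 0, 0], [0, 0, 0], 0.05]
  ]
}}

```text
time: 9.3
tool_pos: [0.4785, 0.2075, 0.0395]
tool_rot: [3.142, -0.0, 0.078]
contact_force: [0.5, 0.2, 1.5]
opening: 0.0556
grip_force: 6.0
```

Gripped at 55.6 mm with little side force. Firming the grip, then lifting.

{"fn": "arm_command", "kwargs": {
  "moves": [
    [[0, 0, 0], [0, 0, 0], 0.05],
    [[0, 0, 0], [0, 0, 0], 0.05],
    [[0, 0, 0], [0, 0, 0], 0.05],
    [[0, 0, -0.003], [0, 0, 0], 0.05],
    [[0, 0, -0.006], [0, 0, 0], 0.05]
  ],
  "squeeze": 35
}}

```text
time: 9.8
tool_pos: [0.4779, 0.2073, 0.0452]
tool_rot: [3.141, 0.001, 0.078]
contact_force: [-0.7, -0.0, -2.1]
opening: 0.0553
grip_force: 35.0
```

{"fn": "arm_command", "kwargs": {
  "moves": [
    [[0, 0, -0.01], [0, 0, 0], 0.05],
    [[0, 0, -0.02], [0, 0, 0], 0.05],
    [[0, 0, -0.035], [0, 0, 0], 0.05],
    [[0, 0, -0.055], [0, 0, 0], 0.05],
    [[0, 0, -0.075], [0, 0, 0], 0.05]
  ]
}}

```text
time: 10.3
tool_pos: [0.4783, 0.2074, 0.1219]
tool_rot: [3.142, -0.0, 0.078]
contact_force: [-0.1, -0.3, -0.3]
opening: 0.055
grip_force: 35.0
```

```bash
python3 - <<'E'
from h import *
m,i=snap('scene','s2.png')
cv2.imwrite('pics/s2b.png',cv2.resize(i[90:240,230:400,::-1],None,fx=4,fy=4,interpolation=cv2.INTER_CUBIC))
E
```

```text
(no output)
```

View pics/s2b.png

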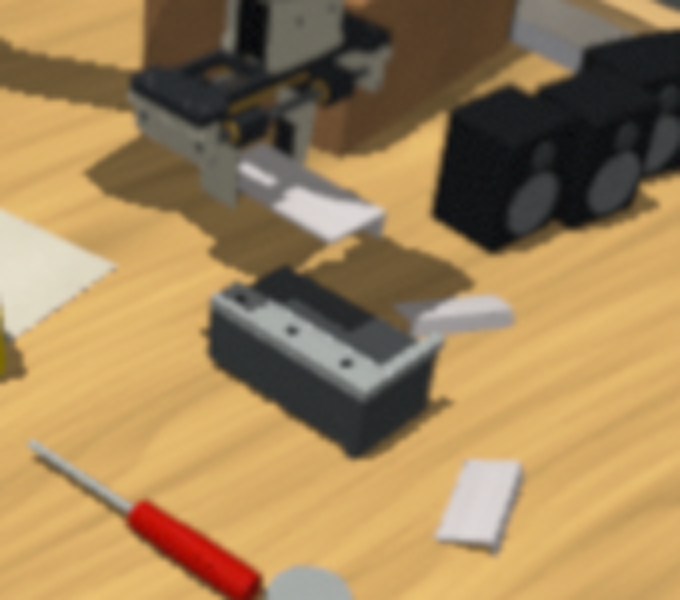

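Lifted and level in the grip: the cover is at about (310,200), clear of the block. Carrying it toward the drive, stopping beside it for a precise look.

{"fn": "arm_command", "kwargs": {
  "moves": [
    [[0, 0.015, -0.025], [0, 0, 0], 0.05],
    [[-0.005, 0.04, -0.05], [0, 0, 0.02], 0.05],
    [[-0.015, 0.07, -0.07], [0, 0, 0.05], 0.05],
    [[-0.022, 0.105, -0.07], [0, 0, 0.08], 0.05],
    [[-0.029, 0.14, -0.07], [0, 0, 0.099], 0.05]
  ]
}}

```text
time: 10.85
tool_pos: [0.4603, 0.0646, 0.1914]
tool_rot: [3.141, -0.002, -0.021]
contact_force: [0.6, 0.5, -0.7]
opening: 0.0554
grip_force: 35.0
```

{"fn": "arm_command", "kwargs": {
  "moves": [
    [[-0.008, 0.035, 0], [0, 0, 0], 0.05],
    [[-0.015, 0.07, 0], [0, 0, 0], 0.05],
    [[-0.015, 0.1, 0], [0, 0, 0], 0.05],
    [[-0.015, 0.125, 0], [0, 0, 0], 0.05],
    [[-0.015, 0.125, 0], [0, 0, 0], 0.05]
  ]
}}

```text
time: 11.35
tool_pos: [0.4428, -0.0615, 0.1907]
tool_rot: [3.14, -0.001, -0.024]
contact_force: [0.9, -0.2, -1.0]
opening: 0.0554
grip_force: 35.0
```

{"fn": "arm_command", "kwargs": {
  "moves": [
    [[0, 0, 0], [0, 0, 0], 0.05],
    [[0, 0, 0], [0, 0, 0], 0.05],
    [[0, 0, 0], [0, 0, 0], 0.05],
    [[0, 0, 0], [0, 0, 0], 0.05],
    [[0, 0, 0], [0, 0, 0], 0.05]
  ]
}}

```text
time: 11.85
tool_pos: [0.4429, -0.0585, 0.1904]
tool_rot: [3.142, -0.0, -0.02]
contact_force: [0.6, -0.2, -1.7]
opening: 0.0549
grip_force: 35.0
```

```bash
python3 - <<'E'
from h import *
o=robot.observe();print(o['tool_pos'],o['tool_rot'],o['opening'])
m,i=snap('wrist','w4.png')
np.save('w4.npy',m,allow_pickle=True)
cv2.imwrite('pics/w4b.png',cv2.resize(i[:,:,::-1],(800,600),interpolation=cv2.INTER_CUBIC))
print(proj(m,[.579,-.192,.06]),proj(m,[.5124,-.2202,.063]),proj(m,[.5135,-.1615,.063]))
E
```

```text
[ 0.44286759 -0.05850566  0.19042585] [ 3.14153756e+00 -4.23151306e-05 -1.96977286e-02] 0.054862160281468716
(np.float64(424.5822970692228), np.float64(14.206471854706535)) (np.float64(453.5349891996491), np.float64(98.36901148459235)) (np.float64(385.8605828957174), np.float64(96.45946113858413))
```

View pics/w4b.png

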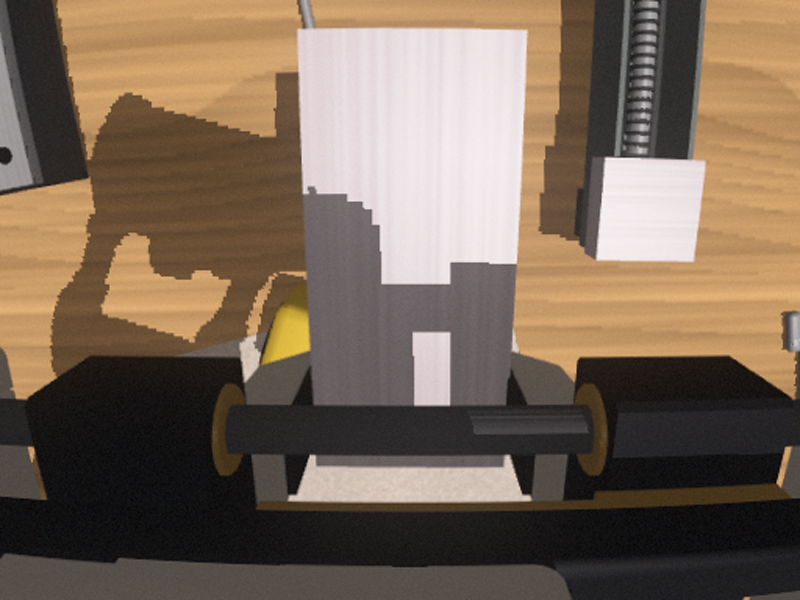

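The near fitted cover's corners are at (604,157), (705,159), (695,262), (597,260). The held cover's corners are at (298,29), (527,30), (505,466), (316,466).

```bash
python3 - <<'E'
from h import *
m=np.load('w4.npy',allow_pickle=True).item()
q=lambda X,Y,z:at(m,(X+.5)*.64-.5,(Y+.5)*.64-.5,z)
an=lambda p,r:np.arctan2(p[1]-r[1],p[0]-r[0])
tl,tr,br,bl=[q(*p,.063) for p in((604,157),(705,159),(695,262),(597,260))]
print(tl,tr,br,bl,'w',np.linalg.norm(tl-tr),'yaw',an(tl,bl),an(tr,br))
y=-.02;ex=np.array([np.cos(y),np.sin(y),0]);print('gap mid est',(tl+tr)/2+.067*ex)
h=[q(*p,.209) for p in((298,29),(527,30),(505,466),(316,466))]
print(np.round(h,4).tolist(),np.mean(h,0),an(h[0],h[3]),an(h[1],h[2]),np.linalg.norm(h[0]-h[3]),np.linalg.norm(h[0]-h[1]))
T=np.array([.4429,-.0585,0]);dm=np.mean(h,0)-T;print('mid rel tool',dm[:2]@ex[:2],dm[0]*np.sin(y)-dm[1]*np.cos(y))
E
```

```text
[ 0.51041527 -0.16210485  0.063     ] [ 0.50973206 -0.21819257  0.063     ] [ 0.45348032 -0.21827078  0.063     ] [ 0.45534605 -0.16164915  0.063     ] w 0.05609188418265936 yaw -0.008274753691990083 0.0013903204235876784
gap mid est [ 0.57706026 -0.19148862  0.063     ]
[[0.5438, -0.0335, 0.209], [0.5425, -0.0893, 0.209], [0.4227, -0.0868, 0.209], [0.4239, -0.0303, 0.209]] [ 0.48320998 -0.0599842   0.209     ] -0.026002378696962807 -0.02116797443294157 0.11995889722347455 0.05588132450628211
mid rel tool 0.040331604530946794 0.0006777608634392113
```

{"fn": "arm_command", "kwargs": {
  "moves": [
    [[0.02, 0.026, 0], [0, 0, 0], 0.05],
    [[0.045, 0.06, 0], [0, 0, 0], 0.05],
    [[0.07, 0.095, 0.01], [0, 0, 0], 0.05],
    [[0.0975, 0.129, 0.03], [0, 0, 0], 0.05],
    [[0.0975, 0.129, 0.06], [0, 0, 0], 0.05]
  ]
}}

```text
time: 12.4
tool_pos: [0.5415, -0.1948, 0.1307]
tool_rot: [3.138, -0.006, -0.023]
contact_force: [0.6, 0.2, -1.5]
opening: 0.0553
grip_force: 35.0
```

{"fn": "arm_command", "kwargs": {
  "moves": [
    [[0, 0, 0.02], [0, 0, 0], 0.05],
    [[0, 0, 0.035], [0, 0, 0], 0.05],
    [[0, 0, 0.04], [0, 0, 0], 0.05],
    [[0, 0, 0.04], [0, 0, 0], 0.05],
    [[0, 0, 0.04], [0, 0, 0], 0.05]
  ]
}}

```text
time: 12.9
tool_pos: [0.5382, -0.1902, 0.0913]
tool_rot: [3.141, -0.001, -0.02]
contact_force: [0.4, -0.3, -1.1]
opening: 0.0555
grip_force: 35.0
```

{"fn": "arm_command", "kwargs": {
  "moves": [
    [[0, -0.001, 0.007], [0, 0, 0], 0.05],
    [[0, -0.001, 0.014], [0, 0, 0], 0.05],
    [[0, -0.001, 0.02], [0, 0, 0], 0.05],
    [[0, -0.001, 0.026], [0, 0, 0], 0.05],
    [[0, -0.001, 0.03], [0, 0, 0], 0.05]
  ]
}}

```text
time: 13.4
tool_pos: [0.5374, -0.1889, 0.0596]
tool_rot: [-3.141, 0.001, -0.021]
contact_force: [0.2, -0.5, 0.6]
opening: 0.0554
grip_force: 35.0
```

{"fn": "arm_command", "kwargs": {
  "moves": [
    [[0, 0, 0.001], [0, 0, 0], 0.05],
    [[0, 0, 0.002], [0, 0, 0], 0.05],
    [[0, 0, 0.003], [0, 0, 0], 0.05],
    [[0, 0, 0.004], [0, 0, 0], 0.05],
    [[0, 0, 0.004], [0, 0, 0], 0.05]
  ]
}}

```text
time: 13.9
tool_pos: [0.5377, -0.189, 0.0564]
tool_rot: [3.141, -0.0, -0.021]
contact_force: [0.0, -0.4, -1.3]
opening: 0.0553
grip_force: 35.0
```

{"fn": "arm_command", "kwargs": {
  "moves": [
    [[0, 0, 0.002], [0, 0, 0], 0.05],
    [[0, 0, 0.004], [0, 0, 0], 0.05],
    [[0, 0, 0.006], [0, 0, 0], 0.05],
    [[0, 0, 0.008], [0, 0, 0], 0.05],
    [[0, 0, 0.0095], [0, 0, 0], 0.05]
  ]
}}

```text
time: 14.4
tool_pos: [0.5376, -0.189, 0.0466]
tool_rot: [-3.141, 0.0, -0.021]
contact_force: [0.4, 0.4, -1.1]
opening: 0.0552
grip_force: 35.0
```

{"fn": "arm_command", "kwargs": {
  "moves": [
    [[0, 0, 0.0005], [0, 0, 0], 0.05],
    [[0, 0, 0.001], [0, 0, 0], 0.05],
    [[0, 0, 0.0015], [0, 0, 0], 0.05],
    [[0, 0, 0.002], [0, 0, 0], 0.05],
    [[0, 0, 0.002], [0, 0, 0], 0.05]
  ]
}}

```text
time: 14.9
tool_pos: [0.5376, -0.189, 0.0449]
tool_rot: [3.142, 0.0, -0.021]
contact_force: [1.0, -0.5, -0.9]
opening: 0.0554
grip_force: 35.0
```

{"fn": "arm_command", "kwargs": {
  "moves": [
    [[0, 0, 0.0004], [0, 0, 0], 0.05],
    [[0, 0, 0.0008], [0, 0, 0], 0.05],
    [[0, 0, 0.0012], [0, 0, 0], 0.05],
    [[0, 0, 0.0015], [0, 0, 0], 0.05],
    [[0, 0, 0.0015], [0, 0, 0], 0.05]
  ]
}}

```text
time: 15.4
tool_pos: [0.5378, -0.1891, 0.0446]
tool_rot: [3.141, -0.001, -0.021]
contact_force: [-2.9, 0.5, 9.2]
opening: 0.055
grip_force: 35.0
```

It is seated on the wall tops at the expected height. Releasing.

{"fn": "arm_command", "kwargs": {
  "moves": [
    [[0, 0, -0.0008], [0, 0, 0], 0.054],
    [[0, 0, -0.0008], [0, 0, 0], 0.06],
    [[0, 0, -0.0008], [0, 0, 0], 0.068],
    [[0, 0, -0.0008], [0, 0, 0], 0.076],
    [[0, 0, -0.0008], [0, 0, 0], 0.08]
  ],
  "squeeze": 10
}}

```text
time: 15.9
tool_pos: [0.5376, -0.189, 0.0441]
tool_rot: [3.142, 0.0, -0.021]
contact_force: [0.1, 0.4, -0.3]
opening: 0.0781
grip_force: 0.0
```

{"fn": "arm_command", "kwargs": {
  "moves": [
    [[0, 0, 0], [0, 0, 0], 0.08],
    [[0, 0, 0], [0, 0, 0], 0.08],
    [[0, 0, -0.01], [0, 0, 0], 0.08],
    [[0, 0, -0.03], [0, 0, 0], 0.08],
    [[0, 0, -0.06], [0, 0, 0], 0.08]
  ]
}}

```text
time: 16.4
tool_pos: [0.5368, -0.1886, 0.1042]
tool_rot: [-3.14, 0.003, -0.021]
contact_force: [-0.4, 0.0, -0.1]
opening: 0.0804
grip_force: 0.0
```

{"fn": "arm_command", "kwargs": {
  "moves": [
    [[0, 0, -0.04], [0, 0, 0], 0.08],
    [[-0.04, 0, -0.06], [0, 0, 0], 0.08],
    [[-0.08, 0, -0.08], [0, 0, 0], 0.08],
    [[-0.11, 0, -0.09], [0, 0, 0], 0.08],
    [[-0.11, 0, -0.09], [0, 0, 0], 0.08]
  ]
}}

```text
time: 16.9
tool_pos: [0.4255, -0.1867, 0.1967]
tool_rot: [3.14, -0.002, -0.022]
contact_force: [-0.2, -1.6, -0.5]
opening: 0.0799
grip_force: 0.0
```

{"fn": "arm_command", "kwargs": {
  "moves": [
    [[0, 0, 0], [0, 0, 0], 0.08],
    [[0, 0, 0], [0, 0, 0], 0.08],
    [[0, 0, 0], [0, 0, 0], 0.08],
    [[0, 0, 0], [0, 0, 0], 0.08],
    [[0, 0, 0], [0, 0, 0], 0.08]
  ]
}}

```text
time: 17.4
tool_pos: [0.4279, -0.1866, 0.1937]
tool_rot: [-3.141, 0.001, -0.02]
contact_force: [-0.3, -0.6, -0.3]
opening: 0.0802
grip_force: 0.0
```

```bash
python3 - <<'E'
from h import *
a=snap('scene','s5.png')[1];m,i=snap('wrist','w5.png')
r=cv2.resize(a[180:310,140:260,::-1],None,fx=3.2,fy=3.2,interpolation=cv2.INTER_CUBIC)
w=cv2.resize(i[:,:,::-1],(400,300),interpolation=cv2.INTER_AREA)
c=np.zeros((420,800,3),np.uint8);c[:416,:384]=r[:416,:384];c[:300,390:790]=w
cv2.imwrite('pics/f5.png',c)
E
```

```text
(no output)
```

View pics/f5.png

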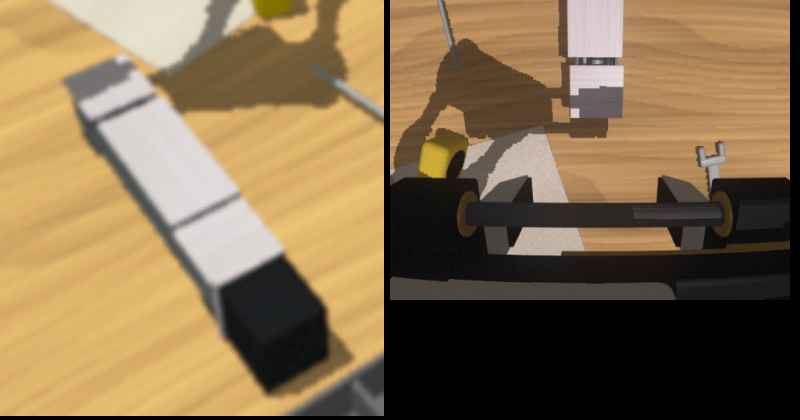

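The cover lies flat and in line, with similar small gaps at both ends: near (125,108) and (205,212). The gripper is clear of it.

```bash
python3 -c "
from cell import robot
print(robot.hand_in())"
```

```text
the job is handed in; nothing more can be done
None
```

The largest guard cover is now in the drive's gap, released, and in the last pictures it lies flat and in line with the fitted covers; I handed the job in at about 17.5 s, but the hand-in returned no verdict.

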